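Index the hand probe on its grooved bed

TASK

Take hold of the round hand probe that stands on the grey metal index bed and slide it along the bed's top face, upright and without lifting it off, to the wide groove (not the narrow one at the other end) until its foot drops in. Stop there and let go, leaving the probe standing upright on the groove's floor. Leave the slim spare stand on the bench alone.

Things in the scene. Friction and masses are not known exactly. Their poses are not given: they have to be found in the camera images.
- probe_mid (a point): Hand probe, loose, 0.2 to 0.35 kg, 90 mm tall, upright on the middle of the bed. Steel foot 32 mm in diameter, 18 mm high, rim bevelled 2 mm; above it a white round grip 26 mm in diameter, from 18 to 82 mm above the underside; grey 22 mm cap. Round: its yaw does not matter. This point: on its axis, 45 mm above its underside; z up along the axis.
- bed: Index bed, fixed: grey metal bar, groove floors dark, 340 mm long (y), 120 mm wide (x), flat top 30 mm above the bench. Middle 100 mm plain; each end has one groove across the full width, 14 mm deep, centred 110 mm from the bed's middle: at one end wide (52 mm), at the other narrow (14 mm; the foot slides over it). Which end is which changes. Origin: middle of its underside, on the bench.
- groove (a point): Middle of the mouth of the wide groove, level with the bed's top (30 mm above the bench). The groove runs along this point's x, across the bed, 120 mm long, open at both ends; it is 52 mm wide along y, with upright walls and a flat floor 14 mm below this point. The 32 mm foot fits with 10 mm to spare each side.
- spare_mid (a point): Slim spare stand, loose, on the bench beyond one end of the bed, to be left alone: dark disc foot 48 mm across, 14 mm steel stem, black ball on top, 93 mm tall. This point: on its axis, 45 mm above the bench. (A jar, 48 mm across and 60 mm tall, stands beyond the other end; a low grey tray, 22 mm high, lies on the bed's far side.)
Mind the look-alikes: they are no part of the job. What is shaped like the part that bears probe_mid but brown or yellow is not meant.

How it is judged:
By the outcome, as a careful person would: the job done as asked, in the order asked, and still so for the second after the job is handed in, with the robot touching nothing.
It also fails if it takes over 32 s, if anything falls off the work surface, if the arm or the gripper's body presses on something with over 40 N, if the wrist force passes 120 N, or if a joint passes its speed limit or range.

ROBOT

A 6-joint arm with a two-finger parallel gripper is mounted at the origin on the work surface. World frame = base frame: x ahead of the robot, y to its left, z up, the work surface at z = 0. Lengths are in mm, angles in rad, forces in N, time in s.
With the tool pointing down it reaches from about 300 to 775 mm from the base axis. Payload 14.6 kg.
Tool frame: the origin (TCP) lies midway between the tips of the shut fingers; the grasp point (between the pads) lies 19 mm behind it; z points along the fingers, y is the line along which they close (so a half turn about z gives the same grasp; the last joint's range is limited). The gripper opens to 94 mm and grips with 3 to 60 N. Pads are 16 mm wide; open, the fingers measure 119 mm over their backs; the gripper's body (75 mm by 177 mm) begins 78 mm behind the grasp point.
Start: joints at [1.217, 0.3, 1.521, -0, 1.321, -0.067], TCP at [155.584, 527.525, 181.246] pointing down, gripper open.
Joint ranges: [-3.03, 3.03], [-0.79, 2.21], [0.23, 2.52], [-1.04, 4.18], [0, 3.07], [-2.55, 2.55]. Speed limits (rad/s): [2.22, 2.22, 2.57, 3.14, 3.14, 3.14].

INTERFACE

Orientations are given as a unit quaternion [x, y, z, w].
In Python, from workcell import ctrl, hand, get_obs, get_image, camera_info gives the robot as it stands. Calls block until the motion is done:
- ctrl.movep(position, orientation): joint-space move of the TCP to a pose.
- ctrl.line_to(position, orientation=None, v=150): straight line of the TCP; orientation=None keeps the orientation; v is the mean speed in mm/s.
- ctrl.goto_joints(angles): joint-space move.
- hand.open_gripper() and hand.close(force=None): open the fingers fully, or close them until they stop; force is the grip in N (None keeps the last).
- ctrl.pause(seconds).
- ctrl.ik(position, orientation): joint angles nearest the present ones, or None.
- get_obs(): the state.
- get_image(name): name is "scene" or "top" or "wrist"; returns the picture (400x640x3 uint8, blue, green, red); there is no depth.
- camera_info(name): a dict with "fx", "fy", "cx", "cy" (pixels), "world_from_camera" (4x4, takes a point from camera to world coordinates); the wrist camera has in their place "hand_eye" (4x4, takes a point from camera to tool coordinates, whose origin is the TCP and whose axes are the flange's). Camera axes: x right, y down, z forward; pixel columns grow to the right and rows downward; lengths in mm; the calibration is good to about 2 mm. The wrist camera is an equidistant fisheye: a pixel r from the principal point sees the ray r / f radians off the axis. A picture is of the moment at which its call begins: read the wrist's pose just before it. camera_info takes no time and is no camera call.
A pose or a line that the arm cannot do raises ctrl.PlanningError and nothing moves.
- ctrl.job_done(): hands the job in; it is judged then, once.
The state is a dict: "time_s": time; "q": joint angles; "joint_vel": joint speeds; "joint_torque": joint torques, N m; "tcp_pos": TCP position; "tool_rot": TCP orientation; "force": force on the tool from outside, world axes, zero at the start; "torque": the same for the moment, N m; "width": finger opening in mm; "finger_force": force on a finger pad.
Only numpy, scipy, OpenCV 4.12 (cv2) and the standard library are available. Lean on these libraries where they do the work, as an engineer would, in place of code of your own. Each camera call takes 0.05 s, during which the arm holds its last target. There are 200 camera calls.

## Working session

There is one attempt and no reset: what is moved stays moved. The work goes in short steps, each a Python script; the robot and the scene stay as the last script left them, time stands still between calls to the robot, and variables do not carry over. Pictures are saved under pics/ and viewed, at most 10 in all, crops included, and the job is handed in when it is done.

```bash
mkdir -p pics; ls
python3 - <<'E'
from workcell import get_image,get_obs,camera_info
import cv2
for n in("scene","top"):
    cv2.imwrite(f"pics/{n}0.png",get_image(n)); print(n,camera_info(n))
print(camera_info("wrist")); print(get_obs())
E
```

```text
pics
scene {'fx': 422.98138963528606, 'fy': 422.98138963528606, 'cx': 319.26348112946266, 'cy': 199.76963740230647, 'world_from_camera': array([[ 6.64095914e-01,  4.89166354e-01, -5.65413915e-01,
         1.02294665e+03],
       [ 7.47450436e-01, -4.17028779e-01,  5.17112022e-01,
        -3.94922981e+02],
       [ 1.71599280e-02, -7.66030858e-01, -6.42574713e-01,
         5.87746778e+02],
       [ 0.00000000e+00,  0.00000000e+00,  0.00000000e+00,
         1.00000000e+00]])}
top {'fx': 442.99169333968587, 'fy': 442.99169333968587, 'cx': 321.30700111469406, 'cy': 199.92382916298212, 'world_from_camera': array([[-1.28808060e-01, -9.71804651e-01,  1.97494821e-01,
         3.93878760e+02],
       [-9.91669360e-01,  1.26106677e-01, -2.62485472e-02,
         2.13455444e+01],
       [ 6.03044775e-04, -1.99230587e-01, -9.79952453e-01,
         9.59314428e+02],
       [ 0.00000000e+00,  0.00000000e+00,  0.00000000e+00,
         1.00000000e+00]])}
{'fx': 309.70691628693146, 'fy': 309.70691628693146, 'cx': 317.2845240844292, 'cy': 198.50445553614003, 'hand_eye': array([[ 9.65766315e-04, -9.62644
[... 303 characters left out ...]
0]])}
{'time_s': 0.1, 'q': array([ 1.21741592e+00,  3.00430351e-01,  1.52151149e+00, -2.59493214e-05,
        1.32069357e+00, -6.65634780e-02]), 'joint_vel': array([ 0.00086209, -0.00051119, -0.00237674,  0.00079168, -0.0021023 ,
        0.00155713]), 'joint_torque': array([ 3.67532397e-03, -5.32644618e+01, -3.53288984e+01,  7.10645481e-02,
        2.34445289e-02, -6.30846159e-06]), 'tcp_pos': array([155.49681616, 527.29300317, 180.73813276]), 'tool_rot': array([ 1.42914209e-01,  9.89734943e-01, -5.12544202e-04, -9.63783241e-05]), 'force': array([ 0.09809697,  0.67986285, -0.02211224]), 'torque': array([ 0.03766388,  0.00521703, -0.00793914]), 'finger_force': 0.0, 'width': 94.05724014269578}
```

View pics/scene0.png

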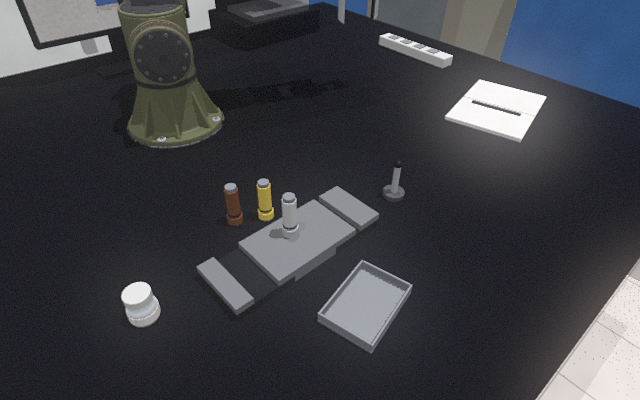

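View pics/top0.png

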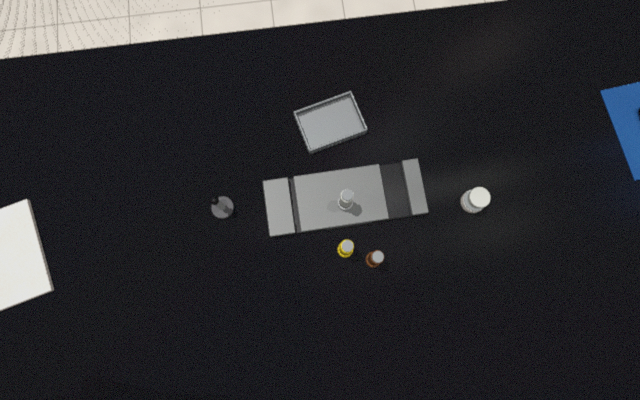

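The wide groove is at the jar end: top (397,190), scene (240,280). Candidates for the probe:
- White probe on the bed: scene (290,215), top (347,198). This is the one.
- Yellow look-alike: scene (265,200), top (346,248).
- Brown look-alike: scene (233,204), top (376,258).
- White jar: scene (141,304), top (476,200).
- Spare stand: scene (394,182), top (221,207).

I'll check the choice in a crop and measure.

```bash
cat > h.py <<'E'
import numpy as np,cv2
from workcell import ctrl,hand,get_obs,get_image,camera_info
from scipy.spatial.transform import Rotation as R
def cast(n,uv,z,wfc=None):
    """pixels -> world points on plane z"""
    c=camera_info(n);uv=np.atleast_2d(np.asarray(uv,float))
    a=(uv-[c["cx"],c["cy"]])/c["fx"]
    if n=="wrist":
        r=np.linalg.norm(a,axis=1,keepdims=True)+1e-9
        d=np.c_[a/r*np.sin(r),np.cos(r)];T=wfc
    else: d=np.c_[a,np.ones(len(a))];T=c["world_from_camera"]
    d=d@T[:3,:3].T;o=T[:3,3]
    return (o+d*((z-o[2])/d[:,2:]))[:,:2]
def wrist():
    o=get_obs();T=np.eye(4);T[:3,:3]=R.from_quat(o["tool_rot"]).as_matrix();T[:3,3]=o["tcp_pos"]
    return get_image("wrist"),T@camera_info("wrist")["hand_eye"]
E
python3 - <<'E'
from h import *
im=cv2.imread("pics/top0.png");g=cv2.cvtColor(im,cv2.COLOR_BGR2GRAY)
m=(g>75).astype(np.uint8)*255;m[:155]=0;m[240:]=0;m[:,:255]=0;m[:,435:]=0
cs,_=cv2.findContours(m,cv2.RETR_EXTERNAL,cv2.CHAIN_APPROX_NONE)
for c in cs:
    if cv2.contourArea(c)<200: continue
    w=cast("top",c[:,0],30).astype(np.float32);r=cv2.minAreaRect(w)
    print(c[:,0].min(0),c[:,0].max(0),np.round(r[0],1),np.round(r[1],1),round(r[2],2),np.round(cv2.boxPoints(r)).tolist())
a=cv2.resize(im[150:250,250:440],None,fx=4,fy=4,interpolation=cv2.INTER_CUBIC)[:,:760]
s=cv2.imread("pics/scene0.png");b=cv2.resize(s[170:250,200:390],None,fx=4,fy=4)[:200+120]
print(a.shape,b.shape)
cv2.imwrite("pics/c.png",cv2.resize(np.vstack([a,b]),None,fx=.8,fy=.8))
E
```

```text
[263 177] [294 236] [579.8  89.4] [122.9  55.3] 1.35 [[518.0, 116.0], [519.0, 60.0], [642.0, 63.0], [641.0, 119.0]]
[291 164] [388 231] [582.4 -40.4] [123.1 198.4] 1.21 [[519.0, 57.0], [523.0, -141.0], [646.0, -138.0], [642.0, 60.0]]
[402 158] [428 214] [ 586.  -206.7] [122.5  36.9] 1.2 [[524.0, -190.0], [525.0, -226.0], [648.0, -224.0], [647.0, -187.0]]
(400, 760, 3) (320, 760, 3)
```

View pics/c.png

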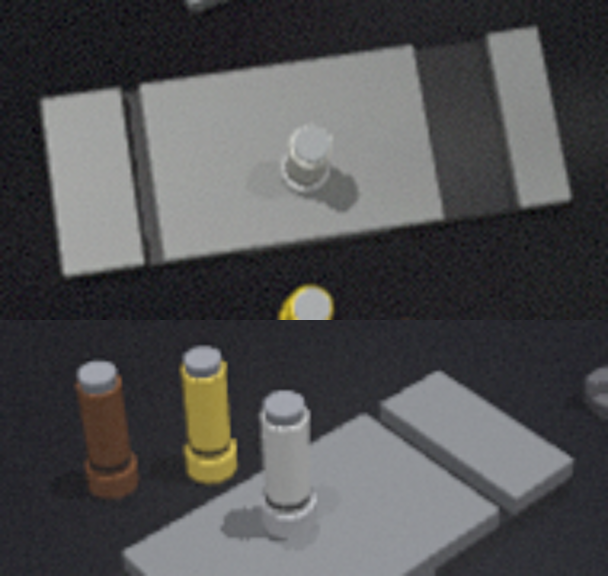

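The crop shows the white probe standing upright on the plain middle of the bed, with its cap at crop (312,142) in the top view and (286,403) in the scene view. The yellow and brown ones stand on the bench, and the wide dark groove is at the jar end. Next I triangulate the cap and hover for a close look.

```bash
cat >> h.py <<'E'
def quat(d=(-.021,1)):
    y=np.array([*d,0.])/np.hypot(*d);z=np.array([0,0,-1.]);return R.from_matrix(np.c_[np.cross(y,z),y,z]).as_quat()
Q=quat()
E
python3 - <<'E'
from h import *
print(cast("top",(347.5,194.4),120),cast("scene",(289.4,195.9),120),cast("top",(345.5,203),35),"yellow",cast("top",(347,244),90))
p=(cast("top",(347.5,194.4),120)+cast("scene",(289.4,195.9),120))[0]/2
ctrl.movep([*(p+[0,0]),240],Q);ctrl.pause(.3)
im,T=wrist();cv2.imwrite("pics/w1.png",im);np.save("T1.npy",T);o=get_obs();print(p,o["tcp_pos"],o["time_s"],o["force"])
E
```

```text
[[567.33174797 -52.89358527]] [[569.89271502 -51.03842057]] [[566.92176699 -53.56641466]] yellow [[475.03542379 -40.58052513]]
[568.61223149 -51.96600292] [568.61243713 -51.77981044 239.99661974] 2.9833 [-0.02362027  0.04393369 -0.8456166 ]
```

View pics/w1.png

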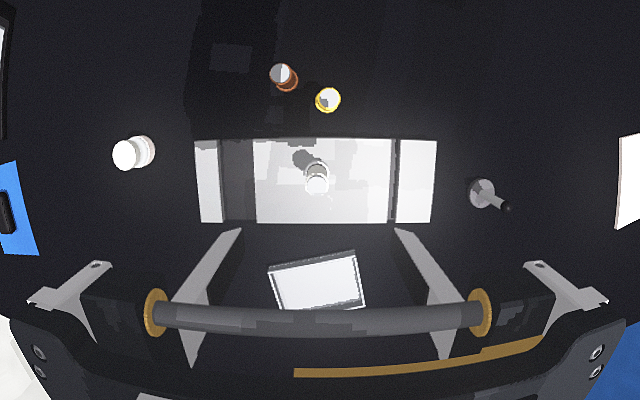

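The wrist view shows the probe cap at about (316,185) and its foot at (317,168), with the wide groove between columns 222 and 255. Both fingers are clear of everything.

Run:
```python
from h import *
T=np.load("T1.npy");f=lambda u,z:np.round(cast("wrist",u,z,T),1).tolist()
print("cap",f((316,185),120),"foot",f((317,168),40))
print("groove edges",f([(220,138),(254,138),(222,222),(256,222)],30),"bed",f([(194,140),(437,141),(200,222),(433,223)],30))
```

```text
cap [[564.5, -54.0]] foot [[560.1, -53.1]]
groove edges [[521.3, -187.6], [521.9, -139.1], [643.8, -191.0], [642.0, -139.3]] bed [[523.3, -227.0], [517.3, 114.3], [645.3, -226.4], [639.0, 122.1]]
```

Run:
```python
from h import *
p=[566.5,-53.2]
ctrl.line_to([*p,66],Q,v=120);ctrl.pause(.2)
f0=get_obs()["force"];print(f0)
hand.close(8);ctrl.pause(.3)
o=get_obs();print(o["tcp_pos"],o["force"]-f0,o["width"],o["finger_force"],o["time_s"])
for z in (65.5,65,64.5):
    ctrl.line_to([*p,z],Q,v=20);ctrl.pause(.1);o=get_obs();print(z,o["tcp_pos"][2],o["force"]-f0)
    if o["force"][2]-f0[2]>3: break
np.save("f0.npy",f0)
cv2.imwrite("pics/s2.png",cv2.resize(get_image("scene")[150:300,180:400],None,fx=3,fy=3))
```

```text
[ 0.41474725 -0.1259844  -0.06015109]
[566.50463195 -53.15355865  65.98670759] [-0.57855246  1.53622536  0.54449883] 25.88971298430321 7.995045036077499 6.1333
65.5 65.89103858244107 [-1.0278747   1.36632992  4.75157794]
```

View pics/s2.png

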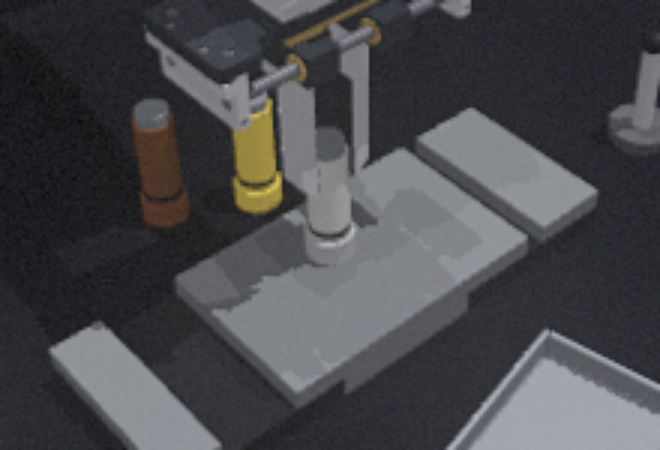

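Run:
```python
from h import *
f0=np.load("f0.npy")
P=lambda s:[566.5+.021*s,-53.2-s]
def rep(t):
    o=get_obs();print(t,np.round(o["tcp_pos"],1),np.round(o["force"]-f0,1),round(o["width"],1),round(o["time_s"],1));return o
for s in (30,60,85,111.3):
    ctrl.line_to([*P(s),65.5],Q,v=50)
    o=rep(s)
ctrl.pause(.2);o=rep("over")
base=o["force"][2]
for d in range(3,18):
    ctrl.line_to([*P(111.3),65.5-d if d>3 else 62.5],Q,v=30)
    if d>=10:
        o=rep(d)
        if o["force"][2]-base>3: break
cv2.imwrite("pics/s3.png",cv2.resize(get_image("scene")[180:330,150:370],None,fx=3,fy=3))
```

```text
30 [567.4 -83.2  65.9] [-0.9  1.7  5.4] 26.2 7.3
60 [ 568.  -113.1   65.9] [-0.2  1.8  5.3] 26.1 8.0
85 [ 568.4 -138.5   65.6] [-0.4  1.1  5.1] 26.0 8.7
111.3 [ 568.6 -164.6   65.1] [-0.7  0.5 -3.3] 26.0 9.4
over [ 568.8 -164.3   65.5] [-1.1 -0.5 -2.2] 25.5 9.6
10 [ 568.8 -164.5   55.4] [-0.1  0.1 -3.7] 25.8 11.6
11 [ 568.8 -164.5   54.4] [-0.5 -0.1 -3. ] 25.6 11.8
12 [ 568.8 -164.5   53.4] [-0.2 -0.4 -3.5] 25.9 12.1
13 [ 568.8 -164.5   52.4] [-0.2 -0.2 -2.6] 25.8 12.3
14 [ 569.  -164.4   51.8] [-0.5  2.4  1.3] 25.5 12.6
```

View pics/s3.png

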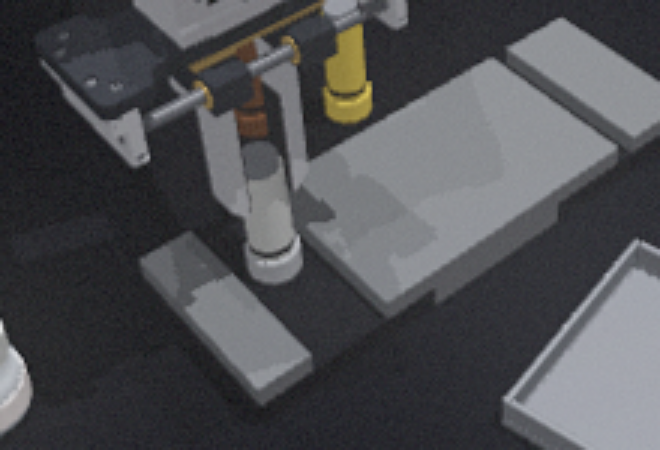

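The probe is now in the wide groove, its foot at (273,262) in the crop between both walls. The contact force came 14 mm down, so the foot is on the floor. I release and retreat.

Run:
```python
from h import *
hand.open_gripper();ctrl.pause(.2)
ctrl.line_to([568.8,-164.5,70],Q,v=60)
ctrl.line_to([568.8,-164.5,240],Q,v=150);ctrl.pause(.3)
im,T=wrist();t=get_image("top");print(get_obs()["time_s"],get_obs()["width"])
a=cv2.resize(t[140:260,330:490],(600,450));s=get_image("scene")
cv2.imwrite("pics/s4.png",np.hstack([cv2.resize(s[180:330,150:350],(400,300)),cv2.resize(t[140:260,340:500],(400,300))]))
```

```text
16.0833 93.88502926788482
```

View pics/s4.png

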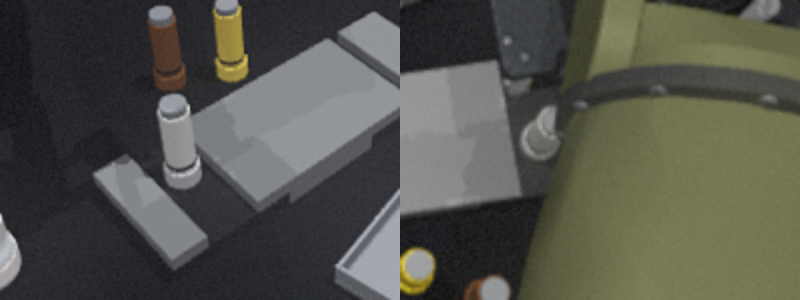

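The probe stands free and upright in the wide groove at crop (180,150), and the gripper is well above it.

```bash
python3 -c "
from workcell import ctrl
print(ctrl.job_done())"
```

```text
the job is handed in; nothing more can be done
None
```

I slid the probe along the bed into the wide groove and let go. It stands upright on the groove floor, the spare stand was left alone, and the job was handed in at about 16 s.

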